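# Reset the glass grinder's guide arm to the angle mark

## Task

The glass grinder's guide arm has to be reset: loosen the black bar knob over its pivot, swing the arm by its post until its nose points at the steel index tab, and tighten the knob again to about 0.4 newton metres, firm but far from all you have. Do not force the arm round while it is still clamped, and leave the index tab and everything else where it is.

Things in the scene. Friction and masses are not known exactly. Their poses are not given: they have to be found in the camera images.
- grinder: blue glass grinder, fixed on the bench, 250 mm (x) by 280 mm (y), white drain grid 130 mm above the bench; origin: centre of its underside; z up. The guide arm's pivot axis stands at (60, -20) mm in its x, y; a lip 16 mm high runs along its +x edge; a brass bit 23 mm high stands on the grid at (-10, 100) mm
- fence: aluminium guide arm, pivoted above an engraved steel plate; origin on the vertical pivot axis at its underside, 136 mm above the bench; it runs along its own -x to a narrow nose 132 mm from the axis; hub 88 mm across, bar 24 mm wide, both 12 mm thick. Turns -0.6 to 1.05 rad about z relative to the grinder; loose it takes about 0.5 N m and stays where left, clamped 1 N m and more
- fence_post (a point): centre of the top of the arm's upright black round post, 16 mm across, 42 mm tall, 95 mm from the pivot axis on the arm's centre line; it stands from 148 to 190 mm above the bench
- mark: the angle mark: a steel index tab 16 mm wide, 14 mm high, on a low track on the grid ahead of the arm's nose, pointing at the pivot axis, stiff to move; origin on the pivot axis at grid height, the tab lies along its own -x: the arm is on the mark when the -x axes of both point the same way
- mark_tip (a point): inner tip of the index tab, 139 mm from the pivot axis, 10 mm above the grid
- knob: black bar knob of the clamp, over the arm's pivot: bar 52 mm long (its x), 14 mm thick (y), 24 mm high; origin at its centre on the pivot axis, 178 mm above the bench, on an 18 mm stem. Clockwise from above tightens, and it sinks 1.5 mm per rad. Free it takes 0.06 N m (0.3 more per rad/s: turn slowly); once it bites, 0.65 N m more per rad. Stays where left. Found anywhere from barely nipped to far too tight; its direction does not tell which
- clamp: non-turning core of the clamp screw, which presses on the arm's hub; origin on the pivot axis at the hub's top, 148 mm above the bench. At most 1.05 rad anticlockwise from the start frees it; it may be unscrewed 2.0 rad from where it bites. Squeeze on the hub: about 170 N per rad past the bite, or (slow tightening torque - 0.06 N m) / 0.004 m, so 85 to 90 N at 0.4 N m (at a standstill the felt torque may drop below that)
- blank: bystander: small amber glass blank, 36 x 30 x 5 mm, lying on the grid beside the grinding bit; origin: centre of its underside
- pane: bystander: amber glass piece, 75 x 55 x 5 mm, lying on the bench; origin: centre of its underside
- nugget_a: bystander: green glass nugget, 30 mm across, 10 mm high; origin: centre of its underside
- nugget_b: bystander: clear glass nugget, 30 mm across, 10 mm high; origin: centre of its underside
- bottle: bystander: white squeeze bottle, 52 mm across, 130 mm tall; origin: centre of its underside
- mug: bystander: white mug, 76 mm across, 85 mm tall; origin: centre of its underside
- brush: bystander: hand brush lying flat along its x
- wrench: bystander: wrench lying flat along its x

How it is judged:
On the way, in this order (a step that is already met when the one before it is completed fails the run):
1. the knob is loosened: the clamp no longer presses on the arm (squeeze under 4 N) (contact force between clamp and fence below 4 N), for 0.2 s.
2. with the clamp loose (squeeze under 15 N) the arm is on the mark, within 0.035 rad (2 degrees) (angle between the x axis of fence and the x axis of mark, either way round below 0.035 rad and contact force between clamp and fence below 15 N), for 0.3 s.
At the end, for the whole second after the job is handed in: the arm points at the index tab within 0.035 rad (2 degrees), the knob is tightened so that the clamp squeezes the arm with 60 to 130 N (about 0.3 to 0.57 N m on the knob), and arm and knob are at rest (angle between the x axis of fence and the x axis of mark, either way round below 0.035 rad and contact force between clamp and fence between 60 and 130 N and angular speed of each of fence, knob below 0.05 rad/s); the robot touches nothing.
It fails at once if the knob is overtightened (squeeze above 220 N, some 0.9 N m) (contact force between clamp and fence above 220 N).
It fails at once if the arm is forced round while it is still clamped (squeeze above 15 N and turning faster than 0.1 rad/s) (contact force between clamp and fence above 15 N and angular speed of fence above 0.1 rad/s).
It fails at once if the index tab is pushed more than 6 mm along its track (distance of mark_tip from where it was at the start of the episode above 0.006 m).
It fails at once if another thing (blank, pane, nuggets, bottle, mug, brush, wrench) is moved by more than 30 mm (distance of any of blank, pane, nugget_a, nugget_b, bottle, mug, brush, wrench from where it was at the start of the episode above 0.03 m).
It also fails if it takes over 72 s, if anything falls off the work surface, if the arm or the gripper's body presses on something with over 40 N, if the wrist force passes 120 N, or if a joint passes its speed limit or range.

## Robot

A 6-joint arm with a two-finger parallel gripper is mounted at the origin on the work surface. World frame = base frame: x ahead of the robot, y to its left, z up, the work surface at z = 0. Lengths are in m, angles in rad, forces in N, time in s.
With the tool pointing down it reaches from about 0.35 to 0.975 m from the base axis. Payload 4.9 kg.
Tool frame: the origin (TCP) lies midway between the tips of the shut fingers; the grasp point (between the pads) lies 19 mm behind it; z points along the fingers, y is the direction in which the jaws open and shut (so a half turn about z gives the same grasp; the last joint's range is limited). The gripper opens to 85 mm and grips with 20 to 120 N. Pads are 22 mm wide; open, the fingers measure 114 mm over their backs; the gripper's body (76 mm by 85 mm) begins 54 mm behind the grasp point. The pads swing forward as they close: fully open they stand 13 mm farther back than shut.
Start: joints at [-1.381, 0.053, 1.613, -0, 1.476, -0.119], TCP at [0.19, -0.595, 0.231] pointing down, gripper open.
Joint ranges: [-3.01, 3.01], [-1.01, 2.22], [0.06, 2.58], [-1.02, 4.17], [0.09, 2.62], [-3.14, 3.14]. Speed limits (rad/s): [2.57, 2.57, 3.14, 3.14, 3.14, 3.14].

## Interface

Orientations are given as a rotation vector (axis times angle).
In Python, from station import ctrl gives the robot as it stands.
- The arm moves only by the shell command python3 -m jog 'ROWS' [FORCE]. ROWS is JSON, one flat list of numbers, 7 for each row, row after row: the opening, from 0 (shut) to 1 (fully open), then the shift along the tool's x, y, z in m, then the turn, a rotation vector about the tool's x, y, z in degrees. A call has 1 to 10 rows; each row shifts and turns the commanded pose from where the row before left it, along the tool's axes as they then stand; what a row does not reach is not made up. A row lasts 1/8 s, in which the tool goes at most 62.5 mm and 10.7 degrees, less where a joint would pass 70% of its speed; a pose out of reach is approached as far as the arm can. A call with a gripper value outside its range is refused whole. The fingers move at their own pace and stop on an object; FORCE is the grip in N (left out, the last holds). Time passes only in rows, so rows that do not move let the fingers close. It gives the time, the measured TCP pose, the force and the opening at its end, in the units of the state.
- ctrl.get_obs(): the state, without advancing time (a new reading comes with each control period).
- ctrl.get_image(name): name is "scene" or "top"; returns a dict with "image" (400x640x3 uint8, blue, green, red), "camera_matrix" (3x3 intrinsics, pixels), "rvec" (rotation vector, rad) and "tvec" (3), from world to camera coordinates, as OpenCV has them. Camera axes: x right, y down, z forward; pixel columns grow to the right and rows downward; lengths in m; the calibration is good to about 2 mm. A picture is of the moment at which its call begins. There is no depth.
- ctrl.finish_job(): hands the job in, once; it reports no verdict.
Trained networks look in a picture, given as the dict that the camera call returned (one of the last four; its "shot" number tells which), for a name from the list of things; names that differ only in an ending like _2 or _b are one class to them, and where a whole thing is asked for, a point or a joint stands for the part that bears it (a point fixed in the world has none). Each returns a list of dicts, best first, with "p" (0 to 1); they miss things now and then, are a little off and sometimes report something else, mostly with a low value. They report only what shows in the picture. A call takes as long as a camera call.
- ctrl.boxes_of(target, picture): "box" ([centre column, centre row, width, height] in pixels, round what is visible of it).
The state is a dict: "t": time; "q": joint angles; "dq": joint speeds; "effort": joint torques, N m; "tool_pos": TCP position; "tool_rot": TCP orientation; "contact_force": force on the tool from outside, world axes, zero at the start; "wrist_torque": the same for the moment, N m; "opening": finger opening in m.
Only numpy, scipy, OpenCV 4.12 (cv2) and the standard library are available. Lean on these libraries where they do the work, as an engineer would, in place of code of your own. Each camera call takes 0.05 s, during which the arm holds its last target. There are 200 camera calls.

## Working session

There is one attempt and no reset: what is moved stays moved. The work goes in short steps, Python scripts to look and compute and a shell command to move; the robot and the scene stay as the last step left them, time stands still between calls to the robot, and variables do not carry over. Pictures are saved under pics/ and viewed, about 8 in all and at most 12, crops included, and the job is handed in when it is done.

```bash
ls; mkdir -p pics; cat > h.py <<'E'
import numpy as np, cv2, json
from station import ctrl
def shot(n): return ctrl.get_image(n)
def ray(im,uv):
    K=np.array(im["camera_matrix"]);R=cv2.Rodrigues(np.array(im["rvec"],float))[0];t=np.array(im["tvec"],float).ravel()
    d=R.T@np.linalg.inv(K)@np.array([uv[0],uv[1],1.]); return -R.T@t,d
def atz(im,uv,z):
    c,d=ray(im,uv); return c+d*(z-c[2])/d[2]
def proj(im,p):
    return cv2.projectPoints(np.array(p,float).reshape(-1,1,3),np.array(im["rvec"],float),np.array(im["tvec"],float),np.array(im["camera_matrix"]),None)[0].reshape(-1,2)
E
python3 - <<'E'
from h import *
for n in ("top","scene"):
    im=shot(n); cv2.imwrite(f"pics/{n}0.png",im["image"])
    print(n,atz(im,(320,200),0.15).round(3),ray(im,(0,0))[0].round(3))
    for t,z in [("grinder",.13),("fence",.148),("fence_post",.19),("mark",.14),("mark_tip",.14),("knob",.19)]:
        for b in ctrl.boxes_of(t,im)[:2]:
            print(t,round(b["p"],2),np.round(b["box"],1),atz(im,b["box"][:2],z).round(3))
o=ctrl.get_obs(); print({k:np.round(v,3).tolist() for k,v in o.items()})
E
```

```text
pics
top [0.502 0.038 0.15 ] [0.303 0.013 1.208]
grinder 0.75 [314.5 186.2 119.3 112.3] [0.542 0.052 0.13 ]
fence 0.95 [328.5 176.9  42.2  62.6] [0.561 0.016 0.148]
fence_post 0.66 [326.1 174.9  42.9  65.3] [0.556 0.022 0.19 ]
mark 0.74 [272.3 218.1  12.2  13.9] [0.46  0.157 0.14 ]
mark 0.49 [299.7 220.1   3.2   4.6] [0.454 0.089 0.14 ]
mark_tip 0.59 [299.6 218.4   9.4   6.1] [0.458 0.089 0.14 ]
knob 0.62 [324.6 158.6  18.9  19.6] [0.597 0.025 0.19 ]
scene [0.562 0.028 0.15 ] [1.389 0.07  1.156]
grinder 0.9 [327.6 215.7 103.8  98. ] [0.605 0.054 0.13 ]
fence 0.61 [317.9 203.9  33.2  52. ] [0.576 0.023 0.148]
fence 0.38 [230.7 185.3  42.8  30. ] [ 0.52  -0.258  0.148]
fence_post 0.84 [317.5 201.5  31.3  46.4] [0.601 0.023 0.19 ]
mark 0.73 [361.8 182.8  12.2   6.7] [0.473 0.157 0.14 ]
knob 0.46 [320.1 203.6  15.9  17.4] [0.608 0.031 0.19 ]
knob 0.3 [435.6 223.1  18.8  33.9] [0.656 0.36  0.19 ]
{'t': 0.7, 'q': [-1.381, 0.053, 1.613, 0.0, 1.476, -0.119], 'dq': [0.0, -0.001, -0.001, -0.001, -0.0, -0.0], 'effort': [-0.001, -39.356, -37.037, -0.0, 0.001, 0.0], 'tool_pos': [0.19, -0.595, 0.231], 'tool_rot': [3.104, 0.483, 0.0], 'contact_force': [0.847, -0.143, -0.347], 'wrist_torque': [-0.018, -0.053, -0.037], 'opening': 0.085}
```

```bash
python3 - <<'E'
import cv2,numpy as np
a=cv2.imread("pics/top0.png")[110:260,235:395]; b=cv2.imread("pics/scene0.png")[140:290,250:410]
c=np.hstack([cv2.resize(x,None,fx=2.5*1,fy=2.5*1,interpolation=cv2.INTER_CUBIC) for x in(a,b)])
cv2.imwrite("pics/c1.png",c)
a=cv2.imread("pics/top0.png");cv2.imwrite("pics/c2.png",cv2.resize(a[135:235,255:385],None,fx=6,fy=6,interpolation=cv2.INTER_CUBIC))
E
```

```text
(no output)
```

View pics/c1.png

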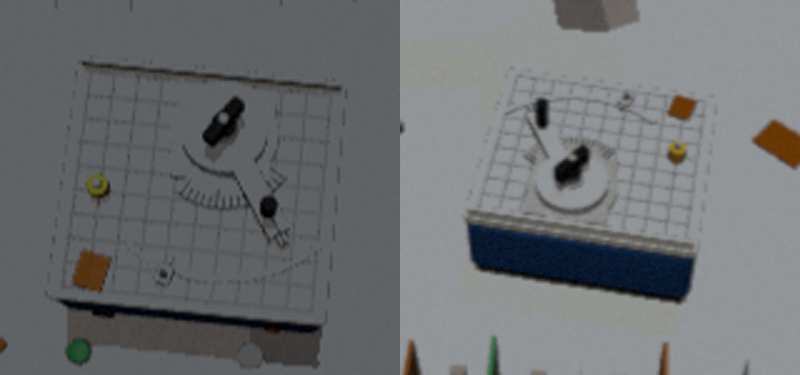

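View pics/c2.png

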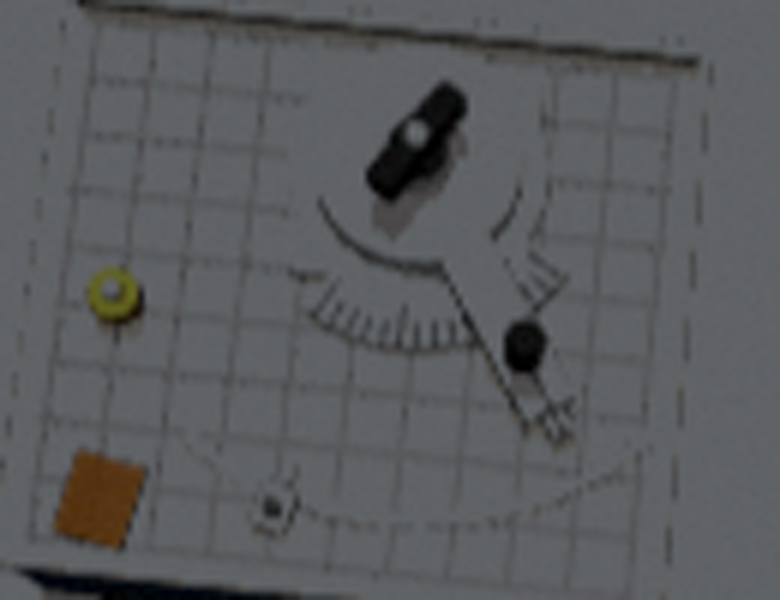

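View pics/scene0.png

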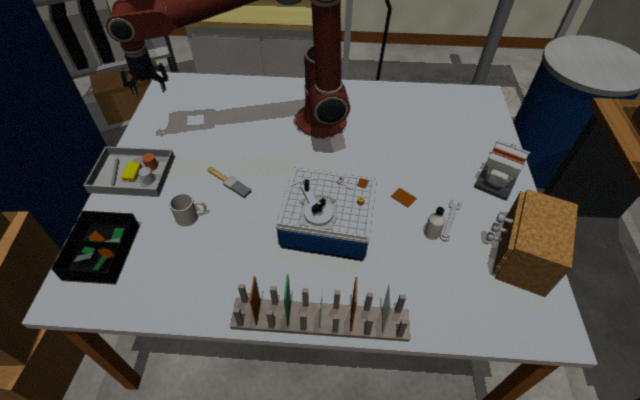

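```bash
cat >> h.py <<'E'
def tri(a,ua,b,ub):
    c1,d1=ray(a,ua);c2,d2=ray(b,ub); s=np.linalg.lstsq(np.c_[d1,-d2],c2-c1,rcond=None)[0]
    p,q=c1+s[0]*d1,c2+s[1]*d2; return ((p+q)/2).round(4),np.linalg.norm(p-q).round(4)
E
python3 - <<'E'
from h import *
T=shot("top");S=shot("scene")
g=lambda x,y:(255+(x+.5)/6-.5,135+(y+.5)/6-.5)
s=lambda x,y:(250+(x-400+.5)/2.5-.5,140+(y+.5)/2.5-.5)
print("knobcap",tri(T,g(417,131),S,s(573,158)),"post",tri(T,g(524,338),S,s(541,102)),"tab",tri(T,g(272,505),S,s(626,98)))
for n,uv,z in [("cap",(417,131),.192),("knobA",(450,95),.19),("knobB",(382,187),.19),("post",(524,338),.19),("tab",(272,507),.144),("nose",(553,425),.148),("lipL",(82,3),.146),("lipR",(698,62),.146),("edgeBL",(15,570),.13),("bit",(112,288),.153)]:
    print(n,atz(T,g(*uv),z).round(4))
# yaw from lip, pivot from grinder
for im in (S,):
    print("lip scene",atz(im,s(468,213),.146).round(4),atz(im,s(697,243),.146).round(4), "bit",atz(im,s(677,147),.153).round(4),"corner far",atz(im,s(507,68),.13).round(4),atz(im,s(717,98),.13).round(4))
E
```

```text
knobcap (array([0.6031, 0.0269, 0.1865]), np.float64(0.0011)) post (array([ 0.5168, -0.0165,  0.186 ]), np.float64(0.0021)) tab (array([0.4578, 0.0882, 0.1369]), np.float64(0.0014))
cap [0.6015 0.0263 0.192 ]
knobA [0.6171 0.0127 0.19  ]
knobB [0.5789 0.0407 0.19  ]
post [ 0.5159 -0.0154  0.19  ]
tab [0.4559 0.0884 0.144 ]
nose [ 0.4878 -0.0278  0.148 ]
lipL [0.674  0.1693 0.146 ]
lipR [ 0.6436 -0.0927  0.146 ]
edgeBL [0.433  0.1963 0.13  ]
bit [0.5473 0.1542 0.153 ]
lip scene [ 0.662  -0.0923  0.146 ] [0.6859 0.1759 0.146 ] bit [0.5496 0.1522 0.153 ] corner far [ 0.4084 -0.0732  0.13  ] [0.4434 0.2061 0.13  ]
```

The pictures give the pivot at about (0.602, 0.0265), with the grinder at a yaw of about -0.11. The post is 95.7 mm from the axis, which matches the given 95 mm. The arm stands at about +0.46 rad in the world, the tab at about -0.40, and the knob bar at about -0.63. I'll turn the tool and travel to above the knob.

```bash
python3 -m jog '[0.5,0,0,-0.005,0,0,9, 0.5,0,0,-0.005,0,0,9, 0.5,0,0,-0.005,0,0,9, 0.5,0,0,-0.005,0,0,9, 0.5,0,0,-0.005,0,0,9, 0.5,0,0,-0.005,0,0,9]'; python3 -m jog '[0.5,-0.002,-0.037,0,0,0,0, 0.5,-0.002,-0.037,0,0,0,0, 0.5,-0.002,-0.037,0,0,0,0, 0.5,-0.002,-0.037,0,0,0,0, 0.5,-0.002,-0.037,0,0,0,0, 0.5,-0.002,-0.037,0,0,0,0, 0.5,-0.002,-0.037,0,0,0,0, 0.5,-0.002,-0.037,0,0,0,0, 0.5,-0.002,-0.037,0,0,0,0, 0.5,-0.002,-0.037,0,0,0,0]';  python3 -m jog '[0.5,-0.002,-0.037,0,0,0,0, 0.5,-0.002,-0.037,0,0,0,0, 0.5,-0.002,-0.037,0,0,0,0, 0.5,-0.002,-0.037,0,0,0,0, 0.5,-0.002,-0.037,0,0,0,0, 0.5,-0.002,-0.037,0,0,0,0, 0.5,-0.002,-0.037,0,0,0,0, 0.5,-0.002,-0.037,0,0,0,0, 0.5,-0.002,-0.037,0,0,0,0, 0.5,0,0,0,0,0,0]'; python3 - <<'E'
from h import *
o=ctrl.get_obs(); print({k:np.round(v,4).tolist() for k,v in o.items() if k!="effort"})
r=o["tool_rot"];yaw=2*np.arctan2(r[1],r[0]);print("yaw",yaw)
d=np.array([.602,.0265])-np.array(o["tool_pos"][:2]);print("dx,dy tool",d@[np.cos(yaw),np.sin(yaw)],d@[np.sin(yaw),-np.cos(yaw)])
E
```

```text
t: 1.55
tool_pos: [0.1899, -0.5954, 0.2614]
tool_rot: [-2.983, 0.987, 0.0]
contact_force: [0.4, -0.1, 0.4]
opening: 0.0429
t: 2.8
tool_pos: [0.3935, -0.2843, 0.2615]
tool_rot: [2.985, -0.979, 0.001]
contact_force: [-0.2, 0.1, 0.1]
opening: 0.0427
t: 4.05
tool_pos: [0.5762, -0.0047, 0.2611]
tool_rot: [-2.987, 0.974, 0.001]
contact_force: [-0.3, -0.1, 0.8]
opening: 0.0421
{'t': 4.05, 'q': [-0.1374, -0.0788, 1.6937, 0.0002, 1.5271, 2.064], 'dq': [-0.0389, -0.0242, 0.0226, -0.0204, 0.0082, -0.0144], 'tool_pos': [0.5762, -0.0047, 0.2611], 'tool_rot': [-2.9866, 0.9742, 0.0005], 'contact_force': [-0.3175, -0.1116, 0.8133], 'wrist_torque': [0.0421, -0.0348, 0.0124], 'opening': 0.0421}
yaw 5.652541500158799
dx,dy tool 0.0024324176509859844 -0.04040330269007475
```

```bash
python3 -m jog '[0.5,0.001,-0.020,0,0,0,0, 0.5,0.001,-0.020,0,0,0,0, 0.5,0,0,0.02,0,0,0, 0.5,0,0,0.02,0,0,0, 0.5,0,0,0.02,0,0,0, 0.5,0,0,0,0,0,0]'; python3 - <<'E'
from h import *
o=ctrl.get_obs(); print({k:np.round(v,4).tolist() for k,v in o.items() if k!="effort"})
S=shot("scene");T=shot("top")
c=np.hstack([cv2.resize(x,(400,375),interpolation=cv2.INTER_CUBIC) for x in(S["image"][150:243,270:370],T["image"][120:213,280:380])]);cv2.imwrite("pics/c3.png",np.clip(c*1.5,0,255).astype(np.uint8))
E
```

```text
t: 4.8
tool_pos: [0.5989, 0.0244, 0.1976]
tool_rot: [2.984, -0.979, -0.009]
contact_force: [-0.5, -0.1, -0.7]
opening: 0.0426
{'t': 4.8, 'q': [-0.0834, 0.0191, 1.7042, -0.0001, 1.4243, 2.1217], 'dq': [0.001, -0.0231, -0.0495, 0.0009, 0.0121, 0.0005], 'tool_pos': [0.5989, 0.0244, 0.1976], 'tool_rot': [2.9835, -0.9792, -0.0092], 'contact_force': [-0.4619, -0.1341, -0.6798], 'wrist_torque': [-0.0532, 0.0185, 0.0282], 'opening': 0.0426}
```

View pics/c3.png

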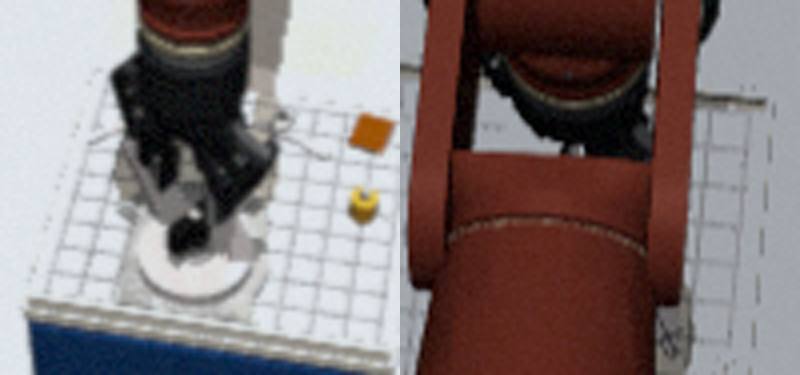

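Fingers straddle the knob in the scene view, at about (185, 230) in the crop. I'll lower the last bit, nudge onto the axis and close.

```bash
python3 -m jog '[0.5,0.001,-0.003,0.015,0,0,0, 0.5,0,0,0.014,0,0,0, 0.5,0,0,0,0,0,0, 0.1,0,0,0,0,0,0, 0.1,0,0,0,0,0,0, 0.1,0,0,0,0,0,0,0.1,0,0,0,0,0,0,0.1,0,0,0,0,0,0]' 40; cat > st.py <<'E'
from h import *
o=ctrl.get_obs(); r=o["tool_rot"]; y=2*np.arctan2(r[1],r[0]); y=(y+np.pi/2)%np.pi-np.pi/2
c=np.array([np.cos(y),np.sin(y)]);f=np.array(o["contact_force"])
print("t",round(o["t"],2),"pos",np.round(o["tool_pos"],4),"yaw",round(y,4),"q6",round(o["q"][5],3),"F",f.round(1),"Ftool",(f[:2]@c).round(1),(f[:2]@[c[1],-c[0]]).round(1),"M",np.round(o["wrist_torque"],3),"open",round(o["opening"],4))
E
python3 st.py
```

```text
t: 5.9
tool_pos: [0.6035, 0.0261, 0.1729]
tool_rot: [2.984, -0.979, 0.001]
contact_force: [-3.5, -3.7, 3.8]
opening: 0.013
t 5.9 pos [0.6035 0.0261 0.1729] yaw -0.634 q6 2.125 F [-3.5 -3.7  3.8] Ftool -0.6 5.1 M [-0.521  0.6   -0.285] open 0.013
```

```bash
python3 -m jog '[0.35,0,0,0,0,0,0, 0.35,0,0,0.005,0,0,0, 0.35,0,0.001,0,0,0,0, 0.05,0,0,0,0,0,0, 0.05,0,0,0,0,0,0, 0.05,0,0,0,0,0,0,0.05,0,0,0,0,0,0]' 100; python3 st.py
```

```text
t: 6.78
tool_pos: [0.6029, 0.0261, 0.1673]
tool_rot: [-2.985, 0.978, 0.0]
contact_force: [0.6, 1.3, -0.5]
opening: 0.0119
t 6.78 pos [0.6029 0.0261 0.1673] yaw -0.6333 q6 2.124 F [ 0.6  1.3 -0.5] Ftool -0.3 -1.4 M [ 0.477 -0.176  0.179] open 0.0119
```

```bash
for i in 1; do python3 -m jog '[0.05,0,0,0,0,0,-2,0.05,0,0,0,0,0,-2,0.05,0,0,0,0,0,-2,0.05,0,0,0,0,0,-2]' >/dev/null; python3 st.py;  python3 -m jog '[0.05,0,0,0,0,0,-2,0.05,0,0,-0.0003,0,0,-2,0.05,0,0,0,0,0,-2,0.05,0,0,0,0,0,-2]' >/dev/null; python3 st.py; python3 -m jog '[0.05,0,0,0,0,0,-2,0.05,0,0,-0.0003,0,0,-2,0.05,0,0,0,0,0,-2,0.05,0,0,0,0,0,-2]' >/dev/null; python3 st.py; done
```

```text
t 7.28 pos [0.603  0.0262 0.1673] yaw -0.492 q6 1.982 F [ 2.   4.9 -1.5] Ftool -0.6 -5.2 M [ 0.825 -0.268 -0.337] open 0.0121
t 7.78 pos [0.6031 0.0263 0.1674] yaw -0.3523 q6 1.842 F [ 1.8  5.2 -1.5] Ftool -0.1 -5.5 M [ 0.913 -0.501 -0.243] open 0.0123
t 8.28 pos [0.6031 0.0265 0.1675] yaw -0.2125 q6 1.703 F [ 3.5  5.9 -3.6] Ftool 2.1 -6.5 M [ 0.959 -0.569 -0.149] open 0.0122
```

```bash
python3 -m jog '[0.05,0,0,0,0,0,-2,0.05,0,0,-0.0003,0,0,-2,0.05,0,0,0,0,0,-2,0.05,0,0,0,0,0,-2]' >/dev/null; python3 st.py;  python3 -m jog '[0.05,0,0,0,0,0,-2,0.05,0,0,-0.0003,0,0,-2,0.05,0,0,0,0,0,-2,0.05,0,0,0,0,0,-2]' >/dev/null; python3 st.py; python3 -m jog '[0.05,0,0,0,0,0,-2,0.05,0,0,-0.0003,0,0,-2,0.05,0,0,0,0,0,-2,0.05,0,0,0,0,0,-2]' >/dev/null; python3 st.py
```

```text
t 8.78 pos [0.6031 0.0267 0.1676] yaw -0.0727 q6 1.563 F [ 4.1  6.8 -3.7] Ftool 3.6 -7.1 M [ 1.049 -0.594 -0.152] open 0.0117
t 9.28 pos [0.6031 0.0268 0.1678] yaw 0.067 q6 1.423 F [ 3.4  7.2 -4.7] Ftool 3.9 -7.0 M [ 1.197 -0.695 -0.201] open 0.0121
t 9.78 pos [0.6031 0.027  0.168 ] yaw 0.2066 q6 1.284 F [ 4.3  7.6 -3.7] Ftool 5.8 -6.6 M [ 1.217 -0.66  -0.153] open 0.0121
```

Mz fell by 0.67 N m/rad and went flat from yaw of about -0.21, so that is the bite, and the knob is now 0.42 rad past it and free. Next I release and go to the post.

```bash
python3 -m jog '[0.5,0,0,0,0,0,0,0.5,0,0,0,0,0,0,0.5,0,0,-0.02,0,0,0,0.5,0,0,-0.02,0,0,0,0.5,0,0,-0.02,0,0,-7,0.5,0,0,0,0,0,-7.2,0.5,-0.03,0,0,0,0,0,0.5,-0.03,0,0,0,0,0,0.5,-0.03,0,0,0,0,0,0.5,0,0,0,0,0,0]'; python3 st.py; python3 - <<'E'
from h import *
S=shot("scene")
cv2.imwrite("pics/c4.png",cv2.resize(S["image"][150:240,270:370],None,fx=6,fy=6,interpolation=cv2.INTER_CUBIC))
E
```

```text
t: 11.02
tool_pos: [0.5216, -0.0144, 0.2311]
tool_rot: [3.061, 0.701, 0.005]
contact_force: [1.1, -0.1, 0.2]
opening: 0.0427
t 11.03 pos [ 0.5216 -0.0144  0.2311] yaw 0.4506 q6 0.95 F [ 1.1 -0.1  0.2] Ftool 1.0 0.6 M [ 0.064 -0.032 -0.018] open 0.0427
```

View pics/c4.png

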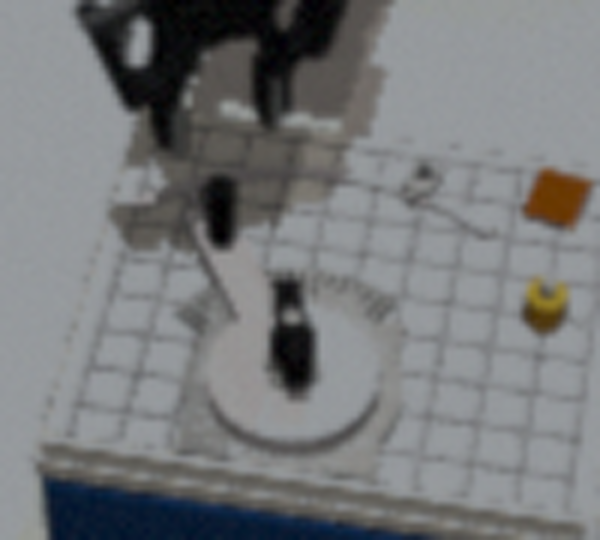

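The knob has turned, the post stands free at (218, 210) in the crop, and the fingers sit over it on both sides. I'll lower and grip.

```bash
python3 -m jog '[0.5,-0.003,0,0.023,0,0,0,0.5,0,0,0.023,0,0,0,0.5,0,0,0.022,0,0,0,0.5,0,0,0,0,0,0,0.05,0,0,0,0,0,0,0.05,0,0,0,0,0,0,0.05,0,0,0,0,0,0,0.05,0,0,0,0,0,0,0.05,0,0,0,0,0,0]' 40; python3 st.py
```

```text
t: 12.2
tool_pos: [0.5203, -0.015, 0.1626]
tool_rot: [3.061, 0.704, 0.005]
contact_force: [0.5, 0.9, 6.9]
opening: 0.015
t 12.2 pos [ 0.5203 -0.015   0.1626] yaw 0.4519 q6 0.947 F [0.5 0.9 6.9] Ftool 0.8 -0.6 M [ 0.177 -0.076  0.066] open 0.015
```

```bash
python3 -m jog '[0.05,0.0003,-0.0081,0,0,0,5,0.05,0.0003,-0.0081,0,0,0,5,0.05,0.0003,-0.0081,0,0,0,5,0.05,0.0003,-0.0081,0,0,0,5]'; python3 st.py;  python3 -m jog '[0.05,0.0003,-0.0081,0,0,0,5,0.05,0.0003,-0.0081,0,0,0,5,0.05,0.0003,-0.0081,0,0,0,5,0.05,0.0003,-0.0081,0,0,0,5,0.05,0,0,0,0,0,0]'; python3 st.py
```

```text
t: 12.7
tool_pos: [0.511, 0.0149, 0.1626]
tool_rot: [3.134, 0.157, 0.004]
contact_force: [-0.7, -2.8, 4.8]
opening: 0.0148
t 12.7 pos [0.511  0.0149 0.1626] yaw 0.0999 q6 1.357 F [-0.7 -2.8  4.8] Ftool -1.0 2.7 M [-0.513  0.096  0.068] open 0.0148
t: 13.32
tool_pos: [0.5126, 0.048, 0.1626]
tool_rot: [3.117, -0.386, 0.001]
contact_force: [-3.9, -0.8, 8.0]
opening: 0.0144
t 13.32 pos [0.5126 0.048  0.1626] yaw -0.2464 q6 1.767 F [-3.9 -0.8  8. ] Ftool -3.6 1.7 M [-0.164  0.581 -0.042] open 0.0144
```

```bash
python3 -m jog '[0.05,0.0003,-0.0075,0,0,0,4.7,0.05,0.0003,-0.0075,0,0,0,4.7,0.05,0,0,0,0,0,0,0.05,0,0,0,0,0,0]'>/dev/null; python3 st.py; python3 -m jog '[0.4,0,0,0,0,0,0,0.4,0,0,0,0,0,0,0.4,0,0,-0.03,0,0,0,0.4,0,0,-0.03,0,0,0,0.4,0,0.05,-0.02,0,0,0,0.4,0,0.05,-0.02,0,0,0,0.4,0,0.05,0,0,0,0,0.4,0,0.05,0,0,0,0,0.4,0,0.05,0,0,0,0,0.4,0,0,0,0,0,0]'; python3 st.py; python3 - <<'E'
from h import *
T=shot("top");S=shot("scene")
for n,im in(("T",T),("S",S)):
  for t,z in [("fence_post",.19),("mark",.14),("mark_tip",.14),("knob",.19)]:
    for b in ctrl.boxes_of(t,im)[:1]: print(n,t,round(b["p"],2),np.round(b["box"],1),atz(im,b["box"][:2],z).round(4))
cv2.imwrite("pics/c5.png",np.clip(1.6*cv2.resize(T["image"][140:235,265:365],None,fx=6,fy=6,interpolation=cv2.INTER_CUBIC),0,255).astype(np.uint8))
cv2.imwrite("pics/c6.png",cv2.resize(S["image"][165:235,285:375],None,fx=7,fy=7,interpolation=cv2.INTER_CUBIC))
E
```

```text
t 13.82 pos [0.5172 0.0623 0.1626] yaw -0.4103 q6 1.958 F [-3.9 -0.1  8.5] Ftool -3.6 1.6 M [-0.009  0.652  0.005] open 0.0148
t: 15.08
tool_pos: [0.4161, -0.1691, 0.2603]
tool_rot: [3.074, -0.648, -0.001]
contact_force: [0.0, 0.4, -0.7]
opening: 0.034
t 15.07 pos [ 0.4161 -0.1691  0.2603] yaw -0.4158 q6 1.435 F [ 0.   0.4 -0.7] Ftool -0.1 -0.4 M [-0.028  0.017  0.025] open 0.034
T fence_post 0.94 [320.2 177.7  41.   65.5] [0.5491 0.0362 0.19  ]
T mark 0.41 [297.4 218.4   1.3   9.4] [0.4583 0.0949 0.14  ]
T mark_tip 0.66 [187.4 190.2  27.2  25.3] [0.5338 0.3721 0.14  ]
T knob 0.7 [324.6 158.8  10.4  21.5] [0.5961 0.0251 0.19  ]
S fence_post 0.82 [323.1 201.4  37.5  44. ] [0.5994 0.0395 0.19  ]
S mark_tip 0.18 [319.9 203.9   8.1  16.8] [0.5691 0.0287 0.14  ]
S knob 0.41 [318.9 204.8  10.5  21.7] [0.613 0.028 0.19 ]
```

View pics/c5.png

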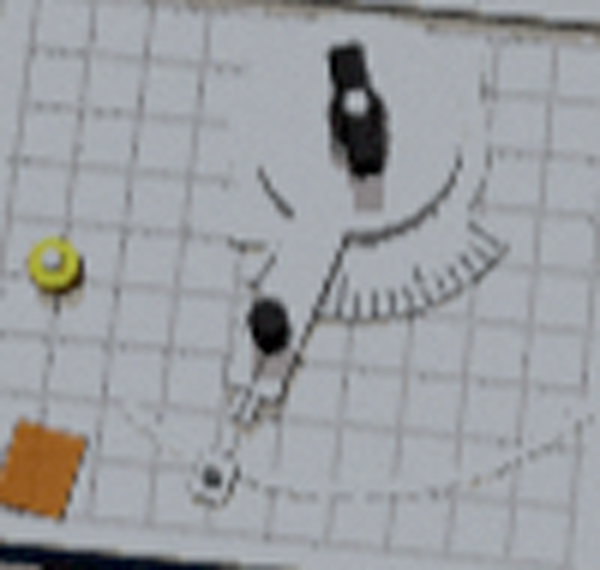

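View pics/c6.png

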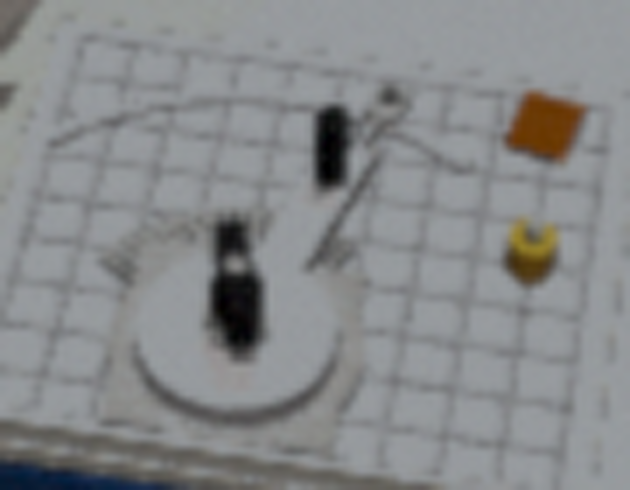

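```bash
python3 - <<'E'
from h import *
T=shot("top");S=shot("scene")
g=lambda x,y:(265+(x+.5)/6-.5,140+(y+.5)/6-.5)
s=lambda x,y:(285+(x+.5)/7-.5,165+(y+.5)/7-.5)
def post_top(im,c0,z,r=14):pass
for nm,im,f,P in(("T",T,g,dict(cap=(355,101),post=(267,320),dot=(212,477),nose=(247,405))),("S",S,s,dict(cap=(235,263),post=(331,115),dot=(390,97)))):
    w={k:atz(im,f(*v),dict(cap=.193,post=.19,dot=.144,nose=.148)[k]) for k,v in P.items()}
    print(nm,{k:v[:2].round(4) for k,v in w.items()})
    for p in ("cap",(.603,.0265)):
        pv=w["cap"][:2] if p=="cap" else np.array(p)
        for k in w:
            if k!="cap": d=pv-w[k][:2]; print(p,k,np.arctan2(d[1],d[0]).round(4),np.hypot(*d).round(4))
    # project predicted geometry of arm for refs
    for th in (-.395,-.42): print("pred post top / knob top / dot",[proj(im,[.603-r*np.cos(th),.0265-r*np.sin(th),z])[0].round(1).tolist() for r,z in((.095,.19),(0,.192),(.157,.144))])
    print("meas",{k:np.round(f(*v),1).tolist() for k,v in P.items()})
E
```

```text
T {'cap': array([0.6013, 0.0271]), 'post': array([0.5121, 0.0632]), 'dot': array([0.4559, 0.0884]), 'nose': array([0.4851, 0.0737])}
cap post -0.385 0.0962
cap dot -0.3994 0.1577
cap nose -0.3816 0.1251
(0.603, 0.0265) post -0.3837 0.098
(0.603, 0.0265) dot -0.3985 0.1596
(0.603, 0.0265) nose -0.3806 0.127
pred post top / knob top / dot [[309.1, 191.6], [324.0, 155.8], [300.5, 218.2]]
pred post top / knob top / dot [[308.2, 191.2], [324.0, 155.8], [299.1, 217.6]]
meas {'cap': [323.8, 156.4], 'post': [309.1, 192.9], 'dot': [299.9, 219.1], 'nose': [305.8, 207.1]}
S {'cap': array([0.6056, 0.0253]), 'post': array([0.5169, 0.0617]), 'dot': array([0.4623, 0.0879])}
cap post -0.3888 0.0959
cap dot -0.4116 0.1564
(0.603, 0.0265) post -0.3879 0.093
(0.603, 0.0265) dot -0.4115 0.1535
pred post top / knob top / dot [[332.3, 180.6], [318.6, 201.7], [340.0, 177.4]]
pred post top / knob top / dot [[333.0, 180.9], [318.6, 201.7], [341.1, 177.9]]
meas {'cap': [318.1, 202.1], 'post': [331.9, 181.0], 'dot': [340.3, 178.4]}
```

Both views put the arm at about -0.387 and the tab at about -0.405, each with the same sign of error. I'll go back to the post and add about 1.6 mm (0.017 rad) clockwise.

```bash
python3 -m jog '[0.4,0,-0.05,0,0,0,0,0.4,0,-0.05,0,0,0,0,0.4,0,-0.05,0,0,0,0,0.4,0,-0.05,0.02,0,0,0,0.4,0,-0.05,0.02,0,0,0,0.4,0,0,0,0,0,0,0.4,0,0,0,0,0,0]'; python3 st.py
```

```text
t: 16.55
tool_pos: [0.5171, 0.0624, 0.2209]
tool_rot: [3.075, -0.639, -0.0]
contact_force: [-0.5, -0.5, 0.0]
opening: 0.0338
t 16.55 pos [0.5171 0.0624 0.2209] yaw -0.4097 q6 1.958 F [-0.5 -0.5  0. ] Ftool -0.2 0.6 M [-0.034 -0.004 -0.009] open 0.0338
```

```bash
python3 -m jog '[0.4,0,0,0.029,0,0,0,0.4,0,0,0.029,0,0,0,0.4,0,0,0,0,0,0,0.05,0,0,0,0,0,0,0.05,0,0,0,0,0,0,0.05,0,0,0,0,0,0,0.05,0,0,0,0,0,0,0.05,0,-0.0016,0,0,0,0.5,0.05,0,0,0,0,0,0,0.05,0,0,0,0,0,0]' 40; python3 st.py;python3 -m jog '[0.05,0,0,0,0,0,0,0.05,0,0,0,0,0,0,0.5,0,0,0,0,0,0,0.5,0,0,0,0,0,0,0.5,0,0,-0.03,0,0,0,0.5,0,0,-0.03,0,0,0,0.5,0,0,0,0,0,0]' ; python3 st.py
```

```text
t: 17.8
tool_pos: [0.5185, 0.0631, 0.1647]
tool_rot: [3.071, -0.653, 0.004]
contact_force: [-1.9, -4.0, 6.7]
opening: 0.0145
t 17.8 pos [0.5185 0.0631 0.1647] yaw -0.4191 q6 1.97 F [-1.9 -4.   6.7] Ftool -0.1 4.4 M [-0.672  0.432 -0.038] open 0.0145
t: 18.68
tool_pos: [0.5193, 0.0641, 0.2256]
tool_rot: [-3.072, 0.653, -0.008]
contact_force: [-0.1, -0.0, -0.0]
opening: 0.0427
t 18.68 pos [0.5193 0.0641 0.2256] yaw -0.4188 q6 1.97 F [-0.1 -0.  -0. ] Ftool -0.0 0.0 M [ 0.014 -0.042  0.008] open 0.0427
```

```bash
python3 -m jog '[0.5,0.0306,0,0,0,0,0,0.5,0.0306,0,0,0,0,0,0.5,0.0306,0,0,0,0,0,0.5,0,0,0,0,0,-9,0.5,0,0,0,0,0,-9,0.5,0,0,0,0,0,-9,0.5,0,0,0,0,0,-8.8,0.5,0,0,0,0,0,0,0.5,0,0,0,0,0,0]'; python3 st.py
```

```text
t: 19.8
tool_pos: [0.6012, 0.0267, 0.2217]
tool_rot: [-3.125, -0.319, 0.002]
contact_force: [-0.4, 0.3, -0.0]
opening: 0.0426
t 19.8 pos [0.6012 0.0267 0.2217] yaw 0.2038 q6 1.288 F [-0.4  0.3 -0. ] Ftool -0.3 -0.4 M [ 0.003 -0.046  0.033] open 0.0426
```

```bash
python3 -m jog '[0.5,0.0017,0.0006,0.02,0,0,0,0.5,0,0,0.02,0,0,0,0.5,0,0,0.014,0,0,0,0.5,0,0,0,0,0,0,0.05,0,0,0,0,0,0,0.05,0,0,0,0,0,0,0.05,0,0,0,0,0,0,0.05,0,0,0,0,0,0,0.05,0,0,0,0,0,0]' 100; python3 st.py
```

```text
t: 20.92
tool_pos: [0.6038, 0.0271, 0.1702]
tool_rot: [-3.124, -0.323, -0.003]
contact_force: [-1.9, 5.4, 6.4]
opening: 0.0119
t 20.93 pos [0.6038 0.0271 0.1702] yaw 0.2061 q6 1.286 F [-1.9  5.4  6.4] Ftool -0.8 -5.7 M [ 0.794  0.357 -0.062] open 0.0119
```

```bash
python3 -m jog '[0.05,0,0,0,0,0,2,0.05,0,-0.0005,0.0003,0,0,2,0.05,0,0,0,0,0,2,0.05,0,0,0,0,0,2,0.05,0,0,0.0003,0,0,2,0.05,0,0,0,0,0,2]' >/dev/null; python3 st.py;python3 -m jog '[0.05,0,0,0,0,0,2,0.05,0,0,0.0003,0,0,2,0.05,0,0,0,0,0,2,0.05,0,0,0,0,0,2,0.05,0,0,0.0003,0,0,2,0.05,0,0,0,0,0,2]' >/dev/null; python3 st.py;python3 -m jog '[0.05,0,0,0,0,0,1.5,0.05,0,0,0.0003,0,0,1.5,0.05,0,0,0,0,0,1.5,0.05,0,0,0,0,0,1.5,0.05,0,0,0,0,0,1.5,0.05,0,0,0,0,0,1.5]' >/dev/null; python3 st.py
```

```text
t 21.68 pos [0.6038 0.0268 0.1698] yaw -0.0042 q6 1.496 F [-3.6  2.2  6.2] Ftool -3.6 -2.2 M [0.375 0.422 0.095] open 0.0119
t 22.43 pos [0.6038 0.0265 0.1696] yaw -0.2132 q6 1.705 F [-3.6  1.9  7.5] Ftool -3.9 -1.1 M [0.209 0.648 0.237] open 0.0117
t 23.18 pos [0.6037 0.0262 0.1695] yaw -0.3697 q6 1.862 F [-3.6  0.4  8. ] Ftool -3.5 0.9 M [0.053 0.835 0.403] open 0.0119
```

```bash
python3 -m jog '[0.05,0,0,0,0,0,0,0.05,0,0,-0.001,0,0,0]' >/dev/null; python3 st.py;python3 -m jog '[0.05,0,0,0,0,0,1,0.05,0,0,0,0,0,1]' >/dev/null; python3 st.py;python3 -m jog '[0.05,0,0,0,0,0,1]' >/dev/null; python3 st.py;python3 -m jog '[0.05,0,0,0,0,0,1]' >/dev/null; python3 st.py;python3 -m jog '[0.05,0,0,0,0,0,1]' >/dev/null; python3 st.py;
```

```text
t 23.43 pos [0.6036 0.0262 0.1696] yaw -0.3694 q6 1.861 F [-1.4  0.5  3.1] Ftool -1.5 0.0 M [0.075 0.29  0.207] open 0.0119
t 23.68 pos [0.6036 0.0262 0.1695] yaw -0.405 q6 1.897 F [-2.8  1.2  6.3] Ftool -3.1 -0.0 M [-0.022  0.552  0.417] open 0.0119
t 23.8 pos [0.6036 0.0262 0.1695] yaw -0.4225 q6 1.915 F [-3.5  0.1  6.1] Ftool -3.2 1.3 M [0.011 0.583 0.372] open 0.0118
t 23.93 pos [0.6036 0.0261 0.1695] yaw -0.44 q6 1.932 F [-3.2  0.1  5.5] Ftool -2.9 1.2 M [-0.037  0.622  0.377] open 0.012
t 24.05 pos [0.6036 0.0261 0.1695] yaw -0.4575 q6 1.95 F [-4.  -0.2  7. ] Ftool -3.5 2.0 M [-0.127  0.579  0.453] open 0.0118
```

The torque reading suggests about 75 N, while the angle from the bite suggests about 42 N. Going to yaw of about -0.65 puts both estimates in the band, so I'll continue slowly and watch the torque.

```bash
python3 -m jog '[0.05,0,0,0,0,0,1,0.05,0,0,0,0,0,1]' >/dev/null; python3 st.py;python3 -m jog '[0.05,0,0,0,0,0,1]' >/dev/null; python3 st.py;python3 -m jog '[0.05,0,0,0,0,0,1]' >/dev/null; python3 st.py;python3 -m jog '[0.05,0,0,0,0,0,1]' >/dev/null; python3 st.py;python3 -m jog '[0.05,0,0,0,0,0,1]' >/dev/null; python3 st.py;python3 -m jog '[0.05,0,0,0,0,0,0]' >/dev/null; python3 st.py;python3 -m jog '[0.05,0,0,0,0,0,0]' >/dev/null; python3 st.py
```

```text
t 24.3 pos [0.6036 0.0261 0.1695] yaw -0.4921 q6 1.984 F [-2.8  0.   6.6] Ftool -2.4 1.3 M [-0.068  0.638  0.49 ] open 0.0119
t 24.43 pos [0.6036 0.026  0.1695] yaw -0.5098 q6 2.002 F [-2.5 -1.5  6.4] Ftool -1.4 2.6 M [-0.079  0.597  0.351] open 0.0116
t 24.55 pos [0.6035 0.026  0.1695] yaw -0.527 q6 2.019 F [-4.   0.4  6.6] Ftool -3.6 1.7 M [-0.138  0.596  0.305] open 0.0118
t 24.68 pos [0.6035 0.026  0.1694] yaw -0.5446 q6 2.037 F [-3.3 -0.8  7.1] Ftool -2.4 2.4 M [-0.117  0.602  0.423] open 0.012
t 24.8 pos [0.6035 0.026  0.1695] yaw -0.562 q6 2.054 F [-3.8 -0.7  6.6] Ftool -2.9 2.6 M [-0.151  0.634  0.234] open 0.0116
t 24.93 pos [0.6035 0.0259 0.1695] yaw -0.5623 q6 2.054 F [-2.9 -1.1  7. ] Ftool -1.9 2.5 M [-0.095  0.586  0.171] open 0.0121
t 25.05 pos [0.6035 0.0259 0.1695] yaw -0.5622 q6 2.054 F [-3.8  0.3  6. ] Ftool -3.4 1.8 M [-0.092  0.632  0.147] open 0.0114
```

```bash
python3 -m jog '[0.05,0,0,0,0,0,0.7,0.05,0,0,0,0,0,0.7]' >/dev/null; python3 st.py;for i in 1; do python3 -m jog '[0.05,0,0,0,0,0,0.7]' >/dev/null; python3 st.py;python3 -m jog '[0.05,0,0,0,0,0,0.7]' >/dev/null; python3 st.py;python3 -m jog '[0.05,0,0,0,0,0,0.7]' >/dev/null; python3 st.py;python3 -m jog '[0.05,0,0,0,0,0,0.7]' >/dev/null; python3 st.py;python3 -m jog '[0.05,0,0,0,0,0,0.7]' >/dev/null; python3 st.py;python3 -m jog '[0.05,0,0,0,0,0,0.7]' >/dev/null; python3 st.py; done
```

```text
t 25.3 pos [0.6035 0.0259 0.1694] yaw -0.5862 q6 2.078 F [-3.6 -0.3  6.2] Ftool -2.8 2.2 M [-0.18   0.642  0.493] open 0.0117
t 25.43 pos [0.6035 0.0259 0.1695] yaw -0.5981 q6 2.09 F [-3.2 -1.9  7. ] Ftool -1.6 3.4 M [-0.155  0.658  0.228] open 0.0118
t 25.55 pos [0.6035 0.0259 0.1695] yaw -0.6111 q6 2.103 F [-3.6 -0.9  6.5] Ftool -2.5 2.8 M [-0.204  0.677  0.34 ] open 0.0117
t 25.68 pos [0.6034 0.0259 0.1694] yaw -0.623 q6 2.115 F [-4.2 -0.2  5.9] Ftool -3.2 2.6 M [-0.166  0.727  0.461] open 0.012
t 25.8 pos [0.6034 0.0259 0.1695] yaw -0.6348 q6 2.127 F [-2.8 -1.4  5.9] Ftool -1.5 2.8 M [-0.175  0.671  0.575] open 0.0116
t 25.93 pos [0.6034 0.0258 0.1694] yaw -0.6475 q6 2.14 F [-4.6 -0.7  6.7] Ftool -3.3 3.3 M [-0.168  0.71   0.199] open 0.0118
t 26.05 pos [0.6034 0.0258 0.1694] yaw -0.6599 q6 2.152 F [-4.5 -1.   6.7] Ftool -2.9 3.6 M [-0.2    0.657  0.351] open 0.012
```

Averaged over the stepping ripple, the torque is about 0.35 N m (around 72 N), and the angle gives around 76 N, so they now agree. I'll turn a little more toward 0.4 N m, then release and retreat.

```bash
python3 -m jog '[0.05,0,0,0,0,0,0.8]' >/dev/null; python3 st.py;python3 -m jog '[0.05,0,0,0,0,0,0.8]' >/dev/null; python3 st.py; python3 -m jog '[0.05,0,0,0,0,0,0.8]' >/dev/null; python3 st.py;python3 -m jog '[0.05,0,0,0,0,0,0.8]' >/dev/null; python3 st.py; python3 -m jog '[0.05,0,0,0,0,0,0,0.5,0,0,0,0,0,0,0.5,0,0,0,0,0,0,0.5,0,0,0,0,0,0,0.5,0,0,-0.02,0,0,0,0.5,0,0,-0.03,0,0,0,0.5,0,0,-0.03,0,0,0,0.5,0,0.05,0,0,0,0,0.5,0,0.05,0,0,0,0,0.5,0,0.05,0,0,0,0]'; python3 -m jog '[0.5,0,0.05,0,0,0,0,0.5,0,0.05,0,0,0,0,0.5,0,0.05,0,0,0,0,0.5,0,0,0,0,0,0]';python3 - <<'E'
from h import *
T=shot("top");S=shot("scene")
a=np.clip(1.6*cv2.resize(T["image"][140:235,265:365],None,fx=6,fy=6,interpolation=cv2.INTER_CUBIC),0,255).astype(np.uint8)
cv2.imwrite("pics/c7.png",a)
cv2.imwrite("pics/c8.png",cv2.resize(S["image"][165:235,285:375],None,fx=7,fy=7,interpolation=cv2.INTER_CUBIC))
E
```

```text
t 26.18 pos [0.6034 0.0258 0.1694] yaw -0.6736 q6 2.166 F [-4.  -1.1  6. ] Ftool -2.4 3.3 M [-0.22   0.649  0.524] open 0.0119
t 26.3 pos [0.6034 0.0258 0.1694] yaw -0.687 q6 2.179 F [-4.  -1.4  6.8] Ftool -2.2 3.7 M [-0.153  0.679  0.655] open 0.012
t 26.43 pos [0.6033 0.0258 0.1694] yaw -0.7017 q6 2.194 F [-4.4 -1.7  6.1] Ftool -2.3 4.1 M [-0.254  0.683  0.234] open 0.0115
t 26.55 pos [0.6033 0.0258 0.1694] yaw -0.7158 q6 2.208 F [-4.3 -0.2  6.1] Ftool -3.1 3.0 M [-0.225  0.735  0.4  ] open 0.0117
t: 27.8
tool_pos: [0.5043, -0.0874, 0.2503]
tool_rot: [2.943, -1.099, 0.004]
contact_force: [0.3, -0.3, -0.3]
opening: 0.0426
t: 28.3
tool_pos: [0.4053, -0.2018, 0.2502]
tool_rot: [2.939, -1.107, 0.004]
contact_force: [1.1, 0.3, 1.5]
opening: 0.0428
```

View pics/c7.png

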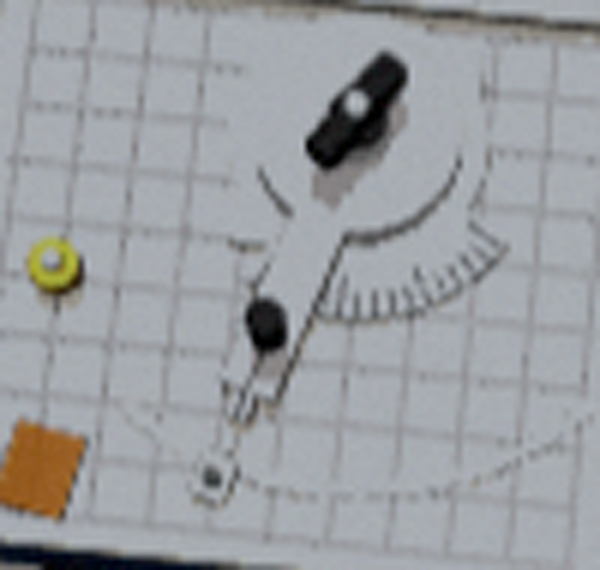

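View pics/c8.png

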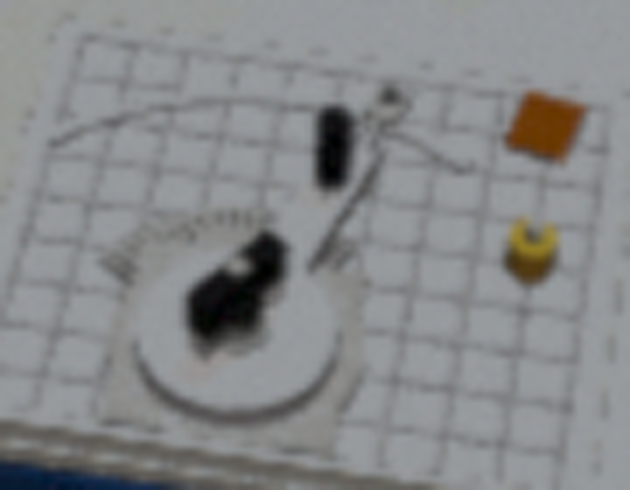

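```bash
python3 - <<'E'
from h import *
T=shot("top");S=shot("scene")
def blob(img,c,z,im):
    u,v=map(int,c); x0,y0=u-14,v-14
    p=cv2.resize(img[y0:y0+29,x0:x0+29],None,fx=8,fy=8,interpolation=cv2.INTER_CUBIC)
    out=[]
    for th in (25,32,40):
        m=(p.max(2)<th).astype(np.uint8); n,l,s,ce=cv2.connectedComponentsWithStats(m); k=1+np.argmax(s[1:,4])
        ys,xs=np.nonzero(l==k); pts=np.c_[x0+(xs+.5)/8-.5,y0+(ys+.5)/8-.5]
        w=np.array([atz(im,q,z)[:2] for q in pts[::7]]); ev,V=np.linalg.eigh(np.cov(w.T)); d=V[:,1]*np.sign(V[0,1])
        out.append((th,len(xs),w.mean(0).round(4).tolist(),round(float(np.arctan2(d[1],d[0])),3)))
    return out
T0=cv2.imread("pics/top0.png");S0=cv2.imread("pics/scene0.png")
print("knob before",blob(T0,(324,157),.19,T));print("knob now",blob(T["image"],(324,157),.19,T))
print("S before",blob(S0,(318,204),.185,S));print("S now",blob(S["image"],(318,204),.185,S))
print("post T",blob(T["image"],(309,194),.19,T)); 
g=lambda x,y:(265+(x+.5)/6-.5,140+(y+.5)/6-.5); s=lambda x,y:(285+(x+.5)/7-.5,165+(y+.5)/7-.5)
for im,f,P in((T,g,((355,101),(265,320),(212,477))),(S,s,((238,265),(333,115),(390,97)))):
    c,p,d=[atz(im,f(*q),z)[:2] for q,z in zip(P,(.193,.19,.144))]
    print([round(float(np.arctan2(*(c-q)[::-1])),4) for q in(p,d)])
E
```

```text
knob before [(25, 7626, [0.5953, 0.0262], -0.669), (32, 8294, [0.5954, 0.0261], -0.663), (40, 9020, [0.5955, 0.026], -0.655)]
knob now [(25, 7332, [0.5954, 0.0261], -0.689), (32, 7994, [0.5956, 0.026], -0.678), (40, 8634, [0.5957, 0.0259], -0.67)]
S before [(25, 4750, [0.6155, 0.0258], -0.573), (32, 5347, [0.6152, 0.026], -0.552), (40, 5944, [0.6151, 0.0263], -0.526)]
S now [(25, 4527, [0.6155, 0.0262], -0.588), (32, 5195, [0.6153, 0.0263], -0.564), (40, 5783, [0.6151, 0.0264], -0.54)]
post T [(25, 2375, [0.5094, 0.0638], 0.273), (32, 2627, [0.5095, 0.0637], 0.249), (40, 2845, [0.5096, 0.0636], 0.223)]
[-0.3927, -0.3994]
[-0.3804, -0.4013]
```

The pictures show the arm on the mark: tab minus arm is -0.007 (top) and -0.021 (scene). However, the knob is only about 0.015 rad past where it started, so part of my turn was lost in grip compliance. By angle it squeezes about 72 N, by torque about 80 N. I'll regrip and add a little for margin.

```bash
python3 -m jog '[0.5,0,-0.05,0,0,0,0,0.5,0,-0.05,0,0,0,0,0.5,0,-0.05,0,0,0,0,0.5,0,-0.05,0,0,0,0,0.5,0,-0.05,0,0,0,0,0.5,0,-0.05,0,0,0,-2,0.5,0,0,0,0,0,0,0.5,0,0,0,0,0,0]'; python3 st.py; python3 -m jog '[0.5,0,0,0.03,0,0,0,0.5,0,0,0.03,0,0,0,0.5,0,0,0.018,0,0,0,0.5,0,0,0,0,0,0,0.05,0,0,0,0,0,0,0.05,0,0,0,0,0,0,0.05,0,0,0,0,0,0,0.05,0,0,0,0,0,0]' 120; python3 st.py
```

```text
t: 29.5
tool_pos: [0.6032, 0.0278, 0.248]
tool_rot: [2.962, -1.046, -0.001]
contact_force: [-0.9, -0.8, -0.3]
opening: 0.043
t 29.5 pos [0.6032 0.0278 0.248 ] yaw -0.6789 q6 2.173 F [-0.9 -0.8 -0.3] Ftool -0.2 1.1 M [-0.027 -0.009  0.015] open 0.043
t: 30.5
tool_pos: [0.6037, 0.0259, 0.1727]
tool_rot: [2.96, -1.049, 0.003]
contact_force: [-4.9, -3.8, 5.9]
opening: 0.011
t 30.5 pos [0.6037 0.0259 0.1727] yaw -0.6813 q6 2.173 F [-4.9 -3.8  5.9] Ftool -1.4 6.1 M [-0.518  0.743 -0.111] open 0.011
```

```bash
R() { python3 st.py | sed 's/.*yaw/yaw/; s/F .*M/M/'; }; python3 -m jog '[0.05,0,0.0005,0,0,0,0.7]' >/dev/null; R;python3 -m jog '[0.05,0,0,0,0,0,0.7]' >/dev/null; R; python3 -m jog '[0.05,0,0,0,0,0,0.7]' >/dev/null; R;python3 -m jog '[0.05,0,0,0,0,0,0.7]' >/dev/null; R;python3 -m jog '[0.05,0,0,0,0,0,0.7]' >/dev/null; R;python3 -m jog '[0.05,0,0,0,0,0,0.7]' >/dev/null; R
```

```text
yaw -0.6933 q6 2.184 M [-0.233  0.464  0.087] open 0.0113
yaw -0.7052 q6 2.196 M [-0.402  0.575  0.257] open 0.0113
yaw -0.717 q6 2.208 M [-0.405  0.594  0.345] open 0.0108
yaw -0.7289 q6 2.22 M [-0.398  0.541  0.48 ] open 0.0111
yaw -0.7407 q6 2.232 M [-0.451  0.544  0.64 ] open 0.0111
yaw -0.7525 q6 2.244 M [-0.46   0.63   0.727] open 0.011
```

The torque is only winding up the grip at about 11 N m/rad, with the knob stuck at about -0.69. The earlier ripple was knob stick-slip, not slip in the pads. Correcting for that wind-up gives a squeeze of about 83–109 N by angle and 80–90 N by mean torque, so I'll unwind the grip gently and leave the knob there.

```bash
R() { python3 st.py | sed 's/.*yaw/yaw/; s/F .*M/M/'; }; python3 -m jog '[0.05,0,0,0,0,0,-1]' >/dev/null; R;python3 -m jog '[0.05,0,0,0,0,0,-1]' >/dev/null; R;python3 -m jog '[0.05,0,0,0,0,0,-1]' >/dev/null; R
```

```text
yaw -0.735 q6 2.226 M [-0.371  0.578  0.33 ] open 0.0109
yaw -0.718 q6 2.209 M [-0.41   0.581  0.153] open 0.0113
yaw -0.701 q6 2.192 M [-0.42   0.572  0.024] open 0.0109
```

```bash
python3 -m jog '[0.5,0,0,0,0,0,0,0.5,0,0,0,0,0,0,0.5,0,0,0,0,0,0,0.5,0,0,-0.02,0,0,0,0.5,0,0,-0.03,0,0,0,0.5,0,0,-0.03,0,0,0,0.5,0,0.05,0,0,0,0,0.5,0,0.05,0,0,0,0,0.5,0,0.05,0,0,0,0,0.5,0,0.05,0,0,0,0]'; python3 -m jog '[0.5,0,0.05,0,0,0,0,0.5,0,0.05,0,0,0,0,0.5,0,0,0,0,0,0,0.5,0,0,0,0,0,0]';python3 - <<'E'
from h import *
T=shot("top");S=shot("scene")
a=cv2.resize(T["image"][140:235,265:365],(400,380),interpolation=cv2.INTER_CUBIC);b=cv2.resize(S["image"][160:240,285:369],(400,380),interpolation=cv2.INTER_CUBIC)
cv2.imwrite("pics/c9.png",np.clip(1.5*np.hstack([a,b]),0,255).astype(np.uint8))
for n,im in(("top0",T),("scene0",S)):
    print(n,"changed dark px arm-post region vs c7 stage n/a")
E
python3 st.py
```

```text
t: 32.88
tool_pos: [0.4732, -0.1274, 0.2522]
tool_rot: [2.95, -1.079, 0.004]
contact_force: [-0.1, 0.1, 0.1]
opening: 0.0426
t: 33.38
tool_pos: [0.4097, -0.2028, 0.2515]
tool_rot: [-2.95, 1.08, -0.003]
contact_force: [0.7, -0.1, 0.6]
opening: 0.0426
top0 changed dark px arm-post region vs c7 stage n/a
scene0 changed dark px arm-post region vs c7 stage n/a
t 33.48 pos [ 0.41   -0.2021  0.251 ] yaw -0.7003 q6 1.65 F [-0.4  0.5 -0.3] Ftool -0.6 -0.1 M [ 0.001 -0.056  0.056] open 0.0427
```

View pics/c9.png

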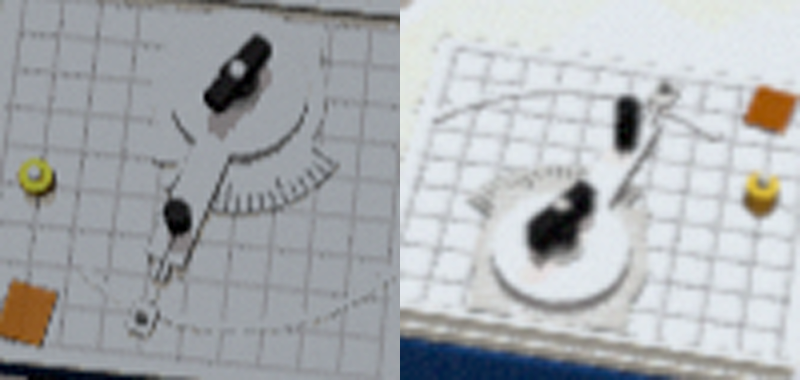

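The arm's nose at (165, 265) points at the tab at (141, 318), the knob is set, and the tab and blank look unmoved. Handing in.

```bash
python3 -c "
from station import ctrl
print(ctrl.finish_job())"
```

```text
the job is handed in; nothing more can be done
None
```

I loosened the knob about 0.8 rad, until its torque went flat, and swung the arm by its post to the index tab. I then retightened the knob, backed the gripper clear and handed the job in at about 33.5 s. No verdict was reported.

**Arm angle:** After tightening, the pictures put the arm within 0.007 rad (top camera) and 0.021 rad (scene camera) of the tab. The limit is 0.035 rad. The tool reading while holding the post, before tightening, gave about 0.004 rad. I only checked by eye that the tab and blank had not moved. I did not re-check the other bystanders in the last pictures.

**Tightness:** This is less certain, because the knob stuck and slipped as it tightened and the torque swung between 0.2 and 0.65 N m.
- The average while turning was about 0.38–0.40 N m, which means roughly 80–90 N of squeeze.
- The angle turned past the bite first suggested about 72 N. Corrected for twist in the grip, it suggested about 83–109 N.
- All of these lie in the 60–130 N band, but they do not agree closely.
- A second attempt to add margin peaked at 0.73 N m and barely moved the knob (about 0.01 rad). I unwound the grip to near zero torque before letting go. If that peak were the true slow torque, the squeeze would be above the band.

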